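Move three mounted specimens on round the sectioning loop

TASK

Three mounted specimens are going round a serial-sectioning loop and each is finished where it stands: move the black one from the balance to the microscope's light base, the green one from the light base to the saw's cross-slide table, and the orange one from the cross-slide table to the balance pan. All three stations are taken, so park one specimen on the empty cork pad on the way; in the end every specimen stands upright in the middle of its new station and is let go. Set them down rather than dropping them, tip none over, and do not disturb the beaker or the wire spool.

Things in the scene. Friction and masses are not known exactly. Their poses are not given: they have to be found in the camera images.
- black_specimen_mid (a point): mounted specimen: upright cylinder 32 mm across and 44 mm high, a steel stub (lower 15 mm) with a cast black resin block above it and a bright square steel section let into the flat top; about 0.11 kg. At the start it stands on the balance pan. The point is its centre, 22 mm above its underside; z points up along its axis
- green_specimen_mid (a point): mounted specimen: upright cylinder 32 mm across and 44 mm high, a steel stub (lower 15 mm) with a cast green resin block above it and a round copper section let into the flat top; about 0.11 kg. At the start it stands on the light base. The point is its centre, 22 mm above its underside; z points up along its axis
- orange_specimen_mid (a point): mounted specimen: upright cylinder 32 mm across and 44 mm high, a steel stub (lower 15 mm) with a cast orange resin block above it and a narrow steel bar section let into the flat top; about 0.11 kg. At the start it stands on the cross-slide chuck. The point is its centre, 22 mm above its underside; z points up along its axis
- balance_pan (a point): laboratory balance, fixed: white housing 220 x 165 mm with a sloping grey display panel towards the robot. The point is the centre of the top face of its round steel pan (110 mm across), 68 mm above the bench; nothing on the balance is higher than the pan
- light_stage (a point): light base of the stereo microscope, fixed: flat grey base 200 (x) x 170 (y) mm. The point is the centre of the top face of its round white frosted stage insert (90 mm across, black rim), 40 mm above the bench. A dark column socket, 44 mm across, stands 10 mm above the stage with its centre 74 mm away on the base's +x (far) side
- slide_chuck (a point): cross-slide table of the saw, fixed: a stack of dark and bright metal slides on a 135 x 135 mm foot, with two micrometer thimbles sticking out about 45 mm beyond the foot, low down, one towards -x and one towards -y. The point is the centre of the top face of its round dark magnetic chuck with a thin brass rim (65 mm across), 66 mm above the bench; nothing on it is higher. The chuck is switched off: it does not pull
- pad_top (a point): round cork pad, fixed, 84 mm across and 6 mm thick, empty at the start: the parking place. The point is the centre of its top face
- beaker_mid (a point): empty glass beaker, loose, 50 mm across and 68 mm high, not to be disturbed. The point is on its axis 34 mm up
- wire_spool_mid (a point): spool of copper-coloured saw wire, loose, standing on its aluminium flange, 64 mm across and 48 mm high, not to be disturbed. The point is its centre, 24 mm up
Not all that is in view belongs to the job. There is more than one size of the part that bears pad_top; the job needs the larger.

How it is judged:
On the way:
1. one of the specimens stands let go on the cork pad (((horizontal distance between black_specimen_mid and pad_top below 0.04 m and z of black_specimen_mid in the frame of pad_top below 0.028 m and angle between black_specimen_mid's own z axis and vertical below 0.12 rad and contact force between black_specimen and the fingers below 0.1 N) or (horizontal distance between green_specimen_mid and pad_top below 0.04 m and z of green_specimen_mid in the frame of pad_top below 0.028 m and angle between green_specimen_mid's own z axis and vertical below 0.12 rad and contact force between green_specimen and the fingers below 0.1 N) or (horizontal distance between orange_specimen_mid and pad_top below 0.04 m and z of orange_specimen_mid in the frame of pad_top below 0.028 m and angle between orange_specimen_mid's own z axis and vertical below 0.12 rad and contact force between orange_specimen and the fingers below 0.1 N))), for 0.2 s.
At the end, for the whole second after the job is handed in: black specimen on the light base, green on the cross-slide chuck, orange on the balance pan: each within 15 mm of the centre of its station, upright (within about 7 degrees), standing on the surface, released and at rest (horizontal distance between black_specimen_mid and light_stage below 0.015 m and z of black_specimen_mid in the frame of light_stage between 0.016 and 0.028 m and angle between each of black_specimen_mid, green_specimen_mid, orange_specimen_mid's own z axis and vertical below 0.12 rad and linear speed of each of black_specimen, green_specimen, orange_specimen below 0.02 m/s and horizontal distance between green_specimen_mid and slide_chuck below 0.015 m and z of green_specimen_mid in the frame of slide_chuck between 0.016 and 0.028 m and horizontal distance between orange_specimen_mid and balance_pan below 0.015 m and z of orange_specimen_mid in the frame of balance_pan between 0.016 and 0.028 m); the robot touches nothing.
It fails at once if a specimen is tipped over (angle between any of black_specimen_mid, green_specimen_mid, orange_specimen_mid's own z axis and vertical above 0.7 rad).
It fails at once if the beaker is shoved more than 30 mm or knocked over (distance of beaker_mid from where it was at the start of the episode above 0.03 m or angle between beaker_mid's own z axis and vertical above 0.5 rad).
It fails at once if the wire spool is shoved more than 30 mm or knocked over (distance of wire_spool_mid from where it was at the start of the episode above 0.03 m or angle between wire_spool_mid's own z axis and vertical above 0.5 rad).
It fails at once if a specimen is let fall (moves faster than 0.6 m/s out of the fingers, a drop of about 20 mm) ((linear speed of black_specimen above 0.6 m/s and contact force between black_specimen and the fingers below 0.1 N) or (linear speed of green_specimen above 0.6 m/s and contact force between green_specimen and the fingers below 0.1 N) or (linear speed of orange_specimen above 0.6 m/s and contact force between orange_specimen and the fingers below 0.1 N)).
It also fails if it takes over 107 s, if anything falls off the work surface, if the arm or the gripper's body presses on something with over 40 N, if the wrist force passes 120 N, or if a joint passes its speed limit or range.

ROBOT

A 7-joint arm with a two-finger parallel gripper is mounted at the origin on the work surface. World frame = base frame: x ahead of the robot, y to its left, z up, the work surface at z = 0. Lengths are in m, angles in rad, forces in N, time in s.
With the tool pointing down it reaches from about 0.35 to 0.9 m from the base axis. Payload 7.2 kg.
Tool frame: the origin (TCP) lies midway between the tips of the shut fingers; the grasp point (between the pads) lies 19 mm behind it; x points along the fingers, y is the direction in which the jaws open and shut, and the axes are right-handed (so a half turn about x gives the same grasp; the last joint's range is limited). The gripper opens to 88 mm and grips with 3 to 60 N. Pads are 20 mm wide; open, the fingers measure 115 mm over their backs; the gripper's body (75 mm by 178 mm) begins 61 mm behind the grasp point.
Start: joints at [-1.333, 0.411, -0.013, 1.596, 0.006, 1.134, -0.082], TCP at [0.188, 0.596, 0.223] pointing down, gripper open.
Joint ranges: [-2.95, 2.95], [-0.29, 1.99], [-1.47, 1.44], [0.14, 2.54], [-1.03, 4.17], [0.13, 1.85], [-2.86, 2.86]. Speed limits (rad/s): [2.39, 2.39, 3.01, 3.01, 3.14, 3.14, 3.14].

INTERFACE

Orientations are given as a rotation vector (axis times angle).
In Python, from workcell import readout, read_camera, camera_model, sign_off, models gives the robot as it stands. The module is installed in compiled form; this text tells all that it offers.
- The arm moves only by the tool drive_tool, never from a script. Its argument "rows" is one flat list of numbers, 7 for each row, row after row: the shift along the tool's x, y, z in m, then the turn, a rotation vector about the tool's x, y, z in rad, then the gripper command: -1 is fully open, 1 is shut, values between are in proportion. A call has 1 to 5 rows; each row is the pose to reach, as a shift and turn from the pose commanded when the call began, along the tool's axes at that moment; what a row does not reach only later rows make up. A row lasts 1/12 s, in which the tool goes at most 41.7 mm and 7.16 degrees, less where a joint would pass 70% of its speed; a pose out of reach is approached as far as the arm can. A call with a gripper value outside its range is refused whole. The fingers move at their own pace and stop on an object; the grip force is fixed at half the most. Time passes only in rows, so rows that repeat a pose let the fingers close. It gives the time, the measured TCP pose, the force and the opening at its end, in the units of the state.
- readout.observe(): the state, without advancing time (a new reading comes with each control period).
- read_camera(name): name is "side" or "top"; returns the picture (420x560x3 uint8, red, green, blue); there is no depth.
- camera_model(name): a dict with "fx", "fy", "cx", "cy" (pixels), "pose" (4x4, takes a point from camera to world coordinates). Camera axes: x right, y up, looking along -z (the intrinsics and any distortion apply to the point x, -y, -z); pixel columns grow to the right and rows downward; lengths in m; the calibration is good to about 2 mm. A picture is of the moment at which its call begins. camera_model takes no time and is no camera call.
- sign_off(): hands the job in, once; it reports no verdict.
Trained networks look in the newest picture that a camera, given by its name, has taken for a name from the list of things; names that differ only in an ending like _2 or _b are one class to them, and where a whole thing is asked for, a point or a joint stands for the part that bears it (a point fixed in the world has none). Each returns a list of dicts, best first, with "confidence" (0 to 1); they miss things now and then, are a little off and sometimes report something else, mostly with a low value. They report only what shows in the picture. A call takes as long as a camera call. They do not tell look-alikes from the thing itself.
- models.spot_in(thing, camera): "extent" ([left, top, width, height] in pixels, round what is visible of it).
- models.regions_of(thing, camera): "pixels" (420x560 bool, what is visible of it) and "extent" ([left, top, width, height] in pixels, round what is visible of it).
The state is a dict: "time": time; "q": joint angles; "joint_vel": joint speeds; "joint_efforts": joint torques, N m; "tool_pos": TCP position; "eef_rot": TCP orientation; "wrist_force": force on the tool from outside, world axes, zero at the start; "ft_torque": the same for the moment, N m; "width": finger opening in m.
Only numpy, scipy, OpenCV 4.12 (cv2) and the standard library are available. Lean on these libraries where they do the work, as an engineer would, in place of code of your own. Each camera call takes 0.05 s, during which the arm holds its last target.

## Working session

There is one attempt and no reset: what is moved stays moved. The work goes in short steps, Python scripts to look and compute and a tool call to move; the robot and the scene stay as the last step left them, time stands still between calls to the robot, and variables do not carry over. Pictures are saved under pics/ and viewed, and the job is handed in when it is done.

Besides the shell and the picture viewer there is one more tool, called after "Emit:" in YAML: its name, and indented under it one key for each argument. drive_tool: Moves the arm, as the interface text tells. Its arguments: {"type":"object","properties":{"rows":{"type":"array","items":{"type":"number"}}},"required":["rows"]}

```bash
mkdir -p pics
python3 - <<'E'
from workcell import readout, read_camera, camera_model
import cv2, numpy as np
np.set_printoptions(precision=4,suppress=True)
o=readout.observe(); print({k:np.round(v,4) for k,v in o.items()})
for c in("side","top"):
    im=read_camera(c); cv2.imwrite(f"pics/{c}0.png",im[:,:,::-1])
    m=camera_model(c); print(c,m)
E
```

```text
{'time': np.float64(0.0), 'q': array([-1.3332,  0.4119, -0.0127,  1.597 ,  0.0056,  1.1343, -0.0822]), 'joint_vel': array([ 0.0002,  0.0008,  0.0006, -0.001 ,  0.0017,  0.0008, -0.0011]), 'joint_efforts': array([  0.0003, -58.7954,   0.6413, -29.1063,  -0.0539,   0.0184,
         0.0001]), 'tool_pos': array([0.1881, 0.5955, 0.2218]), 'eef_rot': array([ 0.2388,  1.5576, -0.2412]), 'wrist_force': array([-0.4705, -0.2461, -1.288 ]), 'ft_torque': array([ 0.0161,  0.0122, -0.0332]), 'width': np.float64(0.0882)}
side {'fx': 458.46531482049335, 'fy': 458.46531482049335, 'cx': 283.85463904843016, 'cy': 208.68900065677525, 'pose': array([[ 0.9993,  0.0321, -0.018 ,  0.5253],
       [-0.0361,  0.7676, -0.6399, -0.5998],
       [-0.0067,  0.6401,  0.7682,  0.8043],
       [ 0.    ,  0.    ,  0.    ,  1.    ]])}
top {'fx': 421.9494078469125, 'fy': 421.9494078469125, 'cx': 281.83708782033244, 'cy': 205.94965708543052, 'pose': array([[ 0.0234,  0.9974, -0.0683,  0.4915],
       [-0.9993,  0.0254,  0.0277,  0.0137],
       [ 0.0293,  0.0676,  0.9973,  0.9818],
       [ 0.    ,  0.    ,  0.    ,  1.    ]])}
```

View pics/side0.png

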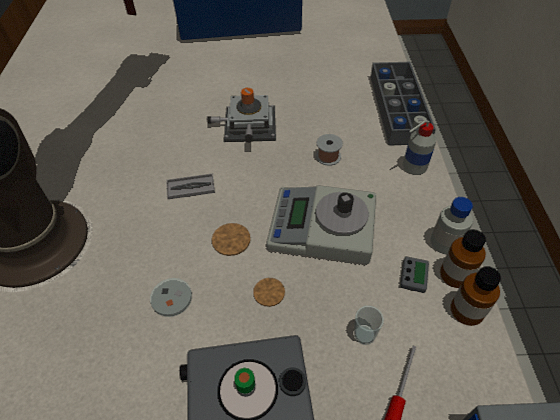

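View pics/top0.png

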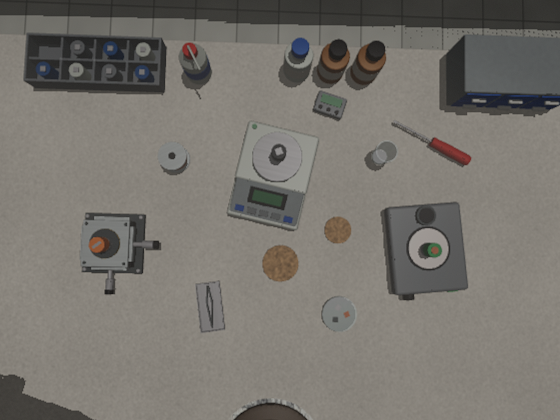

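Run:
```python
from workcell import readout, read_camera, camera_model, models
import cv2, numpy as np
for c in("side","top"):
    im=read_camera(c)
    for t in "black_specimen_mid green_specimen_mid orange_specimen_mid balance_pan light_stage slide_chuck pad_top beaker_mid wire_spool_mid".split():
        r=models.regions_of(t,c)
        print(c,t,[(round(d['confidence'],2),np.round(d['extent'],1).tolist(),int(d['pixels'].sum())) for d in r[:4]])
        for i,d in enumerate(r[:4]): np.save(f"m_{c}_{t}_{i}.npy",d['pixels'])
    if c=="top":
        crops=[im[195:295,60:160],im[110:210,225:325],im[200:300,380:480],im[200:300,250:350]]
    else: crops=[im[70:170,190:290],im[170:270,290:390],im[320:420,190:290],im[210:310,200:300]]
    g=np.hstack([cv2.resize(x,(200,200),interpolation=cv2.INTER_CUBIC) for x in crops]); cv2.imwrite(f"pics/crop_{c}.png",g[:,:,::-1])
a=np.vstack([cv2.imread("pics/crop_side.png"),cv2.imread("pics/crop_top.png")]);cv2.imwrite("pics/crops.png",a)
```

```text
side black_specimen_mid [(0.89, [337.4, 194.2, 16.5, 24.4], 385)]
side green_specimen_mid [(0.59, [231.3, 372.9, 22.3, 23.8], 492)]
side orange_specimen_mid [(0.82, [240.0, 86.1, 14.4, 23.4], 280), (0.73, [265.1, 183.5, 111.9, 78.8], 6753), (0.49, [210.6, 220.7, 41.4, 34.5], 1002)]
side balance_pan [(0.7, [265.7, 185.4, 109.0, 79.1], 6622)]
side light_stage [(0.64, [181.6, 333.2, 131.0, 82.6], 8944)]
side slide_chuck [(0.83, [208.0, 95.2, 67.1, 45.2], 2120), (0.67, [209.9, 222.8, 38.0, 37.4], 1018)]
side pad_top [(0.77, [254.2, 272.1, 32.4, 35.1], 718), (0.72, [211.9, 223.0, 37.6, 35.2], 987), (0.69, [265.4, 187.8, 111.6, 76.1], 6557)]
side beaker_mid []
side wire_spool_mid [(0.59, [315.7, 132.5, 25.4, 30.0], 664)]
top black_specimen_mid [(0.5, [271.2, 140.9, 14.6, 20.2], 234)]
top green_specimen_mid [(0.83, [419.1, 239.9, 23.2, 18.8], 282), (0.43, [157.2, 140.8, 30.4, 32.7], 760)]
top orange_specimen_mid [(0.77, [87.9, 235.1, 25.6, 18.2], 305)]
top balance_pan [(0.82, [230.5, 119.5, 89.1, 107.4], 6761)]
top light_stage [(0.57, [380.0, 200.0, 88.0, 99.5], 6567)]
top slide_chuck [(0.77, [80.9, 209.7, 79.5, 84.1], 3762)]
top pad_top [(0.93, [324.6, 215.7, 25.2, 29.3], 565), (0.92, [263.9, 245.8, 34.0, 36.5], 1047)]
top beaker_mid [(0.92, [370.2, 141.8, 27.4, 22.9], 490)]
top wire_spool_mid [(0.65, [159.2, 141.1, 29.2, 31.2], 775)]
```

View pics/crops.png

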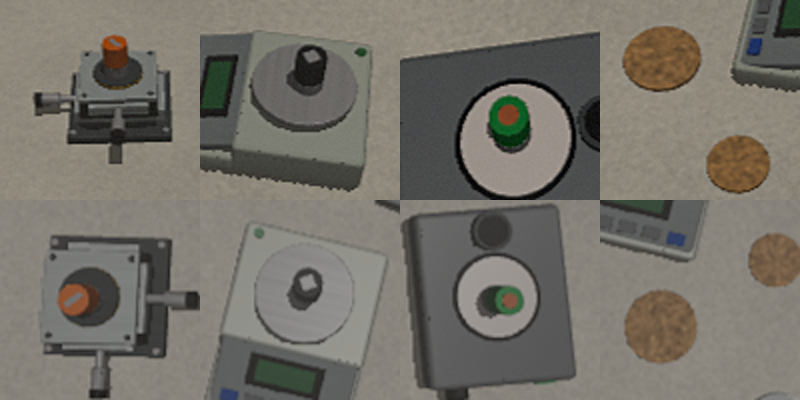

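```bash
cat > h.py <<'E'
import numpy as np, cv2
from workcell import camera_model
def proj(c,P):
    m=camera_model(c);T=np.linalg.inv(m['pose']);p=np.asarray(P)@T[:3,:3].T+T[:3,3]
    return np.stack([m['cx']+m['fx']*p[:,0]/-p[:,2], m['cy']-m['fy']*p[:,1]/-p[:,2]],1)
def ray(c,u,v,z):
    m=camera_model(c);d=m['pose'][:3,:3]@np.array([(u-m['cx'])/m['fx'],-(v-m['cy'])/m['fy'],-1]);o=m['pose'][:3,3]
    return o+d*(z-o[2])/d[2]
A=np.linspace(0,2*np.pi,120,endpoint=False)
def circ(x,y,z,r): return np.stack([x+r*np.cos(A),y+r*np.sin(A),z+0*A],1)
def cylmask(c,x,y,z0,h,r,S=4):
    p=np.vstack([proj(c,circ(x,y,z0,r)),proj(c,circ(x,y,z0+h,r))])
    im=np.zeros((420*S,560*S),np.uint8)
    hull=cv2.convexHull(((p+.5)*S).astype(np.float32)).astype(np.int32)
    cv2.fillConvexPoly(im,hull,1)
    return cv2.resize(im.astype(np.float32),(560,420),interpolation=cv2.INTER_AREA)
def edge_score(gray,c,x,y,z,r,d=1.5e-3*2):
    a=proj(c,circ(x,y,z,r-d));b=proj(c,circ(x,y,z,r+d))
    f=lambda p:cv2.remap(gray,p[:,0].astype(np.float32)[None],p[:,1].astype(np.float32)[None],cv2.INTER_LINEAR)[0]
    D=f(a)-f(b)
    return np.sum(np.clip(np.sign(np.median(D))*D,-20,20))
E
cat > fit.py <<'E'
from h import *
np.set_printoptions(precision=4,suppress=True)
G={c:cv2.imread(f"pics/{c}0.png",0).astype(np.float32) for c in("side","top")}
D=dict(pan=((276,156.5),.068,.055,"top"),stage=((429,248),.040,.045,"top"),chuck=((104,243),.066,.0325,"top"),pad=((280,263),.006,.042,"top"),small=((338,230),.006,.03,"top"))
for n,(uv,z,r,c0) in D.items():
    p=ray("top",*uv,z); 
    out=[]
    for cs in(["top"],["side"],["top","side"]):
        best=(-1,)
        for R in([r] if n!="small" else np.arange(.026,.036,.001)):
          for step,w in((.002,.012),(.0005,.002)):
            c=p if step==.002 else np.array(best[1:3])
            for x in np.arange(c[0]-w,c[0]+w,step):
              for y in np.arange(c[1]-w,c[1]+w,step):
                s=sum(edge_score(G[k],k,x,y,z,R) for k in cs)
                if s>best[0]: best=(s,x,y,R)
        out.append(np.round(best,4))
    print(n,"guess",p[:2],*out)
from scipy.optimize import minimize
for n,z in(("black",.068),("green",.040),("orange",.066)):
    for cs in(["top"],["side"],["top","side"]):
        M={c:np.load(f"m_{c}_{n}_specimen_mid_0.npy").astype(np.float32) for c in cs}
        ys,xs=np.nonzero(M[cs[0]]); p=ray(cs[0],xs.mean(),ys.mean(),z+.022)[:2]
        f=lambda q:sum(1-np.minimum(M[c],cylmask(c,q[0],q[1],z,.044,.016)).sum()/np.maximum(M[c],cylmask(c,q[0],q[1],z,.044,.016)).sum() for c in cs)
        r=minimize(f,p,method="Nelder-Mead",options=dict(initial_simplex=[p,p+[.006,0],p+[0,.006]],xatol=2e-4,fatol=1e-4))
        print(n,cs,r.x,r.fun)
for n,z,h,r0 in(("beaker",0,.068,.025),("wire_spool",0,.048,.032)):
    M=np.load(f"m_top_{n}_mid_0.npy").astype(np.float32);ys,xs=np.nonzero(M);print(n,ray("top",xs.mean(),ys.mean(),h/2))
E
python3 fit.py
```

```text
pan guess [0.6622 0.0037] [1317.7363    0.6612    0.0022    0.055 ] [1758.8271    0.6607   -0.0038    0.055 ] [1898.1455    0.6612    0.0022    0.055 ]Traceback (most recent call last):
  File "fit.py", line 15, in <module>
    s=sum(edge_score(G[k],k,x,y,z,R) for k in cs)
  File "fit.py", line 15, in <genexpr>
    s=sum(edge_score(G[k],k,x,y,z,R) for k in cs)
          ~~~~~~~~~~^^^^^^^^^^^^^^^^
  File "h.py", line 18, in edge_score
    a=proj(c,circ(x,y,z,r-d));b=proj(c,circ(x,y,z,r+d))
                                ~~~~^^^^^^^^^^^^^^^^^^^
  File "h.py", line 4, in proj
    m=camera_model(c);T=np.linalg.inv(m['pose']);p=np.asarray(P)@T[:3,:3].T+T[:3,3]
ValueError: time passes only in moves, steps and waits
```

```bash
sed -i 's/^from workcell import camera_model/from workcell import camera_model as _cm\nimport functools\ncamera_model=functools.lru_cache(None)(_cm)/' h.py; python3 fit.py
```

```text
pan guess [0.6622 0.0037] [1317.7363    0.6612    0.0022    0.055 ] [1758.8271    0.6607   -0.0038    0.055 ] [1898.1455    0.6612    0.0022    0.055 ]
stage guess [ 0.4698 -0.3452] [2400.        0.4678   -0.3432    0.045 ] [2400.        0.4678   -0.3452    0.045 ] [4800.        0.4678   -0.3432    0.045 ]
chuck guess [0.4652 0.3666] [2400.        0.4632    0.3666    0.0325] [2057.7969    0.4637    0.3656    0.0325] [4455.1768    0.4637    0.3656    0.0325]
pad guess [ 0.4269 -0.0122] [2400.        0.4269   -0.0122    0.042 ] [2400.        0.4269   -0.0142    0.042 ] [4789.9121    0.4264   -0.0137    0.042 ]
small guess [ 0.5058 -0.1449] [2400.        0.5058   -0.1434    0.031 ] [2400.        0.5078   -0.1469    0.031 ] [4800.        0.5063   -0.1444    0.032 ]
black ['top'] [0.6672 0.0002] 0.05275285243988037
black ['side'] [0.6652 0.0012] 0.060120582580566406
black ['top', 'side'] [0.6658 0.0009] 0.177931010723114
green ['top'] [ 0.4677 -0.3394] 0.06267261505126953
green ['side'] [ 0.4659 -0.3404] 0.06515008211135864
green ['top', 'side'] [ 0.4667 -0.3398] 0.16650062799453735
orange ['top'] [0.4647 0.3662] 0.07939833402633667
orange ['side'] [0.4604 0.3682] 0.08043187856674194
orange ['top', 'side'] [0.4633 0.3666] 0.27595704793930054
beaker [ 0.6857 -0.2436  0.034 ]
wire_spool [0.6639 0.2366 0.024 ]
```

```bash
cat > fit2.py <<'E'
from h import *
np.set_printoptions(precision=4,suppress=True)
G={c:cv2.GaussianBlur(cv2.imread(f"pics/{c}0.png",0).astype(np.float32),(0,0),.7) for c in("side","top")}
D=dict(pan=((.661,.001),.068,.055),stage=((.468,-.344),.040,.045),chuck=((.464,.366),.066,.0325),pad=((.427,-.0135),.006,.042))
for n,(p,z,r) in D.items():
    for cs in(["top"],["side"],["top","side"]):
      L=[]
      for x in np.arange(p[0]-.008,p[0]+.008,.0005):
        for y in np.arange(p[1]-.008,p[1]+.008,.0005):
          s=0
          for k in cs:
            def f(P):
              q=proj(k,P).astype(np.float32);return cv2.remap(G[k],q[:,0][None],q[:,1][None],cv2.INTER_LINEAR)[0]
            d=f(circ(x,y,z,r-.003))-f(circ(x,y,z,r+.003)); d*=np.sign(np.median(d)); s+=np.sum(np.sign(d)*np.sqrt(np.abs(d)))
          L.append((s,x,y))
      L=np.array(L);t=L[L[:,0]>L[:,0].max()*.985];print(n,cs,t.mean(0),t[:,1:].std(0),len(t))
im=[cv2.imread(f"pics/{c}0.png") for c in("side","top")]
for i,c in enumerate(("side","top")):
    S=4;b=cv2.resize(im[i],None,fx=S,fy=S,interpolation=cv2.INTER_CUBIC)
    for q,z,r in [((.661,.001),.068,.055),((.468,-.344),.040,.045),((.464,.366),.066,.0325),((.427,-.0135),.006,.042)]:
        cv2.polylines(b,[((proj(c,circ(*q,z,r))+.5)*S).astype(np.int32)],True,(255,0,255),1)
    cs=[(54,193),(226,106),(379,198),(230,213)] if c=="top" else [(197,62),(292,162),(197,340),(181,190)]
    g=[]
    for (x,y) in cs: g.append(cv2.resize(b[y*S:min(420,y+100)*S,x*S:(x+100)*S],(280,280)))
    im[i]=np.hstack(g)
o=np.vstack(im);cv2.imwrite("pics/ov.png",cv2.resize(o,(800,400)))
E
python3 fit2.py
```

```text
pan ['top'] [359.439    0.6605   0.002 ] [0.0004 0.0004] 4
pan ['side'] [547.3293   0.6604  -0.005 ] [0.0003 0.0004] 7
pan ['top', 'side'] [583.177    0.6603  -0.0042] [0.0002 0.0007] 8
stage ['top'] [1063.7587    0.4699   -0.3431] [0.0005 0.0005] 11
stage ['side'] [1352.7311    0.4699   -0.3437] [0.0005 0.0005] 10
stage ['top', 'side'] [2414.1014    0.4699   -0.3435] [0.0005 0.0004] 10
chuck ['top'] [858.7615   0.4648   0.3663] [0.0005 0.0005] 13
chuck ['side'] [684.5256   0.4638   0.3637] [0.0005 0.0008] 21
chuck ['top', 'side'] [1514.041     0.4644    0.3658] [0.0005 0.0006] 15
pad ['top'] [662.5856   0.4271  -0.0118] [0.0005 0.0005] 13
pad ['side'] [770.8769   0.4268  -0.015 ] [0.0006 0.0004] 12
pad ['top', 'side'] [1376.3552    0.4268   -0.0137] [0.0005 0.0005] 12
```

View pics/ov.png

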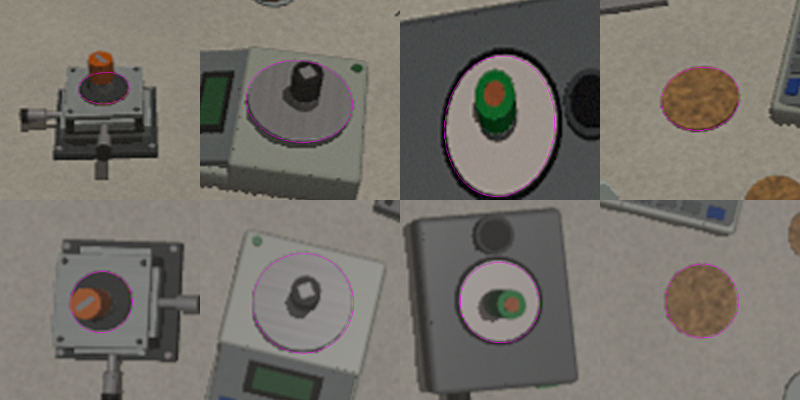

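```bash
cat > go.py <<'E'
import sys,numpy as np
from scipy.spatial.transform import Rotation as Ro
from workcell import readout
np.set_printoptions(precision=4,suppress=True)
o=readout.observe();R=Ro.from_rotvec(o['eef_rot']).as_matrix()
print("R",R.tolist() if len(sys.argv)<2 else "", "pos",o['tool_pos'],"q",o['q'],"w",o['width'],"t",o['time'])
T=np.array([[0,0,1],[0,1,0],[-1,0,0]],float)
print("rot to aligned (tool rv)",Ro.from_matrix(R.T@T).as_rotvec(), "half", Ro.from_matrix(R.T@T@np.diag([1,-1,-1])).as_rotvec())
E
python3 go.py
```

```text
R [[-3.7325830862189324e-05, 0.30102911064222115, 0.953614950151651], [-2.959867708848818e-05, 0.9536149500656499, -0.30102911177360686], [-0.9999999988653504, -3.9461902686943606e-05, -2.6684406893628942e-05]] pos [0.1881 0.596  0.2227] q [-1.3332  0.4111 -0.0127  1.5962  0.0056  1.1343 -0.0822] w 0.08782222370600017 t 1.1
rot to aligned (tool rv) [-0.3058 -0.      0.    ] half [2.8358 0.0001 0.    ]
```

Emit:
drive_tool:
  rows: [0, -0.068, 0.165, -0.3058, 0, 0, -1, 0, -0.068, 0.165, -0.3058, 0, 0, -1, 0, -0.068, 0.165, -0.3058, 0, 0, -1, 0, -0.068, 0.165, -0.3058, 0, 0, -1, 0, -0.068, 0.165, -0.3058, 0, 0, -1]

```text
time: 1.52
tool_pos: [0.3314, 0.4763, 0.2229]
eef_rot: [0.004, 1.568, -0.007]
wrist_force: [0.6, -0.3, 0.2]
width: 0.0882
```

```bash
python3 go.py
```

```text
R [[0.002931248219128768, 0.007618873894534816, 0.999966679717108], [-0.001910217087001623, 0.9999691939415423, -0.007613293543720433], [-0.9999938794085484, -0.0018878369848861643, 0.002945711622021785]] pos [0.3314 0.4763 0.2229] q [-1.0385  0.3349 -0.0129  1.7082  0.0087  1.0988  0.5085] w 0.08820422239479063 t 1.5167
rot to aligned (tool rv) [-0.0076  0.0029  0.0019] half [ 3.134   0.003  -0.0046]
```

Emit:
drive_tool:
  rows: [0, 0, 0, 0, 0, 0, -1, 0, 0, 0, 0, 0, 0, -1]

```text
time: 1.68
tool_pos: [0.3255, 0.4813, 0.2229]
eef_rot: [0.002, 1.571, -0.001]
wrist_force: [-0.7, -0.5, -0.3]
width: 0.0879
```

Emit:
drive_tool:
  rows: [0, -0.115, 0.1375, 0, 0, 0, -1, 0, -0.115, 0.1375, 0, 0, 0, -1, 0, -0.115, 0.1375, 0, 0, 0, -1, 0, -0.115, 0.1375, 0, 0, 0, -1, 0, -0.115, 0.1375, 0, 0, 0, -1]

```text
time: 2.1
tool_pos: [0.4665, 0.3629, 0.2227]
eef_rot: [0.002, 1.569, -0.005]
wrist_force: [0.6, 0.3, 0.7]
width: 0.088
```

Emit:
drive_tool:
  rows: [0.06, 0, 0, 0, 0, 0, -1, 0.06, 0, 0, 0, 0, 0, -1, 0.06, 0, 0, 0, 0, 0, -1, 0.06, 0, 0, 0, 0, 0, -1]

```text
time: 2.43
tool_pos: [0.4609, 0.368, 0.162]
eef_rot: [-0.003, 1.573, 0.001]
wrist_force: [0.4, -0.4, 0.2]
width: 0.0877
```

```bash
cat > snap.py <<'E'
import sys,cv2
from workcell import read_camera
n=sys.argv[1]
import numpy as np
cv2.imwrite(f"pics/{n}.png",cv2.resize(np.hstack([read_camera(c) for c in("side","top")])[:,:,::-1],(800,300),interpolation=cv2.INTER_AREA)) if len(sys.argv)<3 else None
if len(sys.argv)>2:
    g=[]
    for c,a in(("side",sys.argv[2]),("top",sys.argv[3])):
        x,y=map(int,a.split(","));im=read_camera(c);g.append(cv2.resize(im[y:y+130,x:x+130][:,:,::-1],(400,400),interpolation=cv2.INTER_CUBIC))
    cv2.imwrite(f"pics/{n}.png",np.hstack(g))
E
python3 go.py; python3 snap.py a1 180,30 30,180
```

```text
R [[-0.0021109199785165345, -0.0026155787079358978, 0.9999943513664799], [-0.0008238178351736356, 0.9999962445631438, 0.0026138446364187213], [-0.9999974326672137, -0.0008182955648648429, -0.0021130668114786033]] pos [0.4609 0.368  0.162 ] q [-0.7917  0.4095  0.048   1.7544 -0.024   0.9804  0.8392] w 0.08768781880490398 t 2.4333
rot to aligned (tool rv) [ 0.0026 -0.0021  0.0008] half [-3.139  -0.0013 -0.0033]
```

View pics/a1.png

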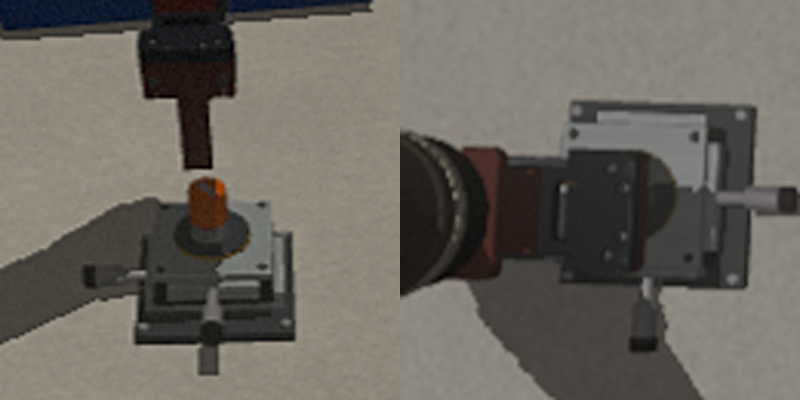

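```bash
python3 -c "
from h import *
print(proj('side',[[.461,.368-.05,.162],[.465,.3655,.110],[.463,.3665,.11]]))"
```

```text
[[244.32667368  84.97845873]
 [247.79552117  91.23670018]
 [247.00366614  91.01803474]]
```

Emit:
drive_tool:
  rows: [0.086, 0, 0.0015, 0, 0, 0, -1, 0.086, 0, 0.0015, 0, 0, 0, -1, 0.086, 0, 0.0015, 0, 0, 0, -1, 0.086, 0, 0.0015, 0, 0, 0, -0.5, 0.086, 0, 0.0015, 0, 0, 0, 0]

```text
time: 2.95
tool_pos: [0.4649, 0.3677, 0.0789]
eef_rot: [0.001, 1.569, 0.002]
wrist_force: [0.1, -0.3, 0.5]
width: 0.0779
```

Emit:
drive_tool:
  rows: [0, 0, 0, 0, 0, 0, 0.05, 0, 0, 0, 0, 0, 0, 0.05, 0, 0, 0, 0, 0, 0, 0.15, 0, 0, 0, 0, 0, 0, 0.25, 0, 0, 0, 0, 0, 0, 1]

```text
time: 3.37
tool_pos: [0.4643, 0.3667, 0.0774]
eef_rot: [0.001, 1.57, 0.001]
wrist_force: [0.1, 0.2, -0.2]
width: 0.0446
```

Emit:
drive_tool:
  rows: [0, 0, 0, 0, 0, 0, 1, 0, 0, 0, 0, 0, 0, 1, 0, 0, 0, 0, 0, 0, 1, 0, 0, 0, 0, 0, 0, 1]

```text
time: 3.7
tool_pos: [0.4641, 0.3664, 0.0768]
eef_rot: [-0.0, 1.571, -0.0]
wrist_force: [-0.9, -0.9, 2.5]
width: 0.0316
```

```bash
python3 snap.py a2 180,30 30,180
```

```text
(no output)
```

View pics/a2.png

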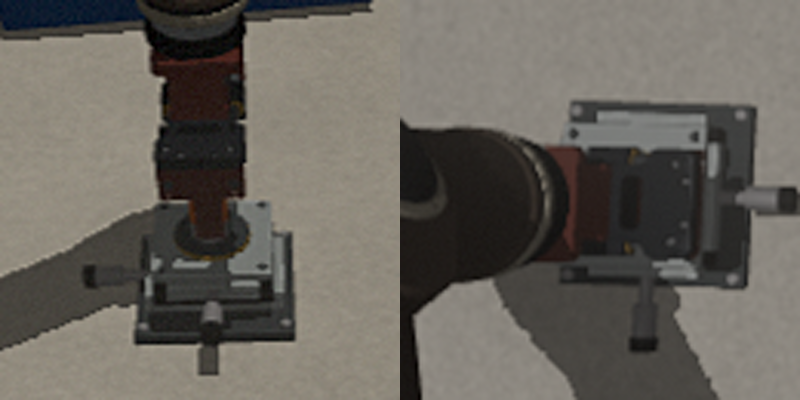

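Emit:
drive_tool:
  rows: [-0.02, 0, 0, 0, 0, 0, 1, -0.05, 0, 0, 0, 0, 0, 1, -0.09, 0, 0, 0, 0, 0, 1, -0.11, 0, 0, 0, 0, 0, 1, -0.11, 0, 0, 0, 0, 0, 1]

```text
time: 4.22
tool_pos: [0.4661, 0.3682, 0.1915]
eef_rot: [0.004, 1.565, 0.004]
wrist_force: [0.8, 1.2, -0.7]
width: 0.0319
```

Emit:
drive_tool:
  rows: [0, -0.03, -0.003, 0, 0, 0, 1, 0, -0.07, -0.007, 0, 0, 0, 1, 0, -0.11, -0.011, 0, 0, 0, 1, 0, -0.15, -0.015, 0, 0, 0, 1, 0, -0.19, -0.019, 0, 0, 0, 1]

```text
time: 4.63
tool_pos: [0.4438, 0.1745, 0.1853]
eef_rot: [-0.001, 1.572, -0.0]
wrist_force: [0.7, -0.7, -1.1]
width: 0.0316
```

Emit:
drive_tool:
  rows: [0, -0.04, -0.004, 0, 0, 0, 1, 0, -0.08, -0.008, 0, 0, 0, 1, 0, -0.12, -0.011, 0, 0, 0, 1, 0, -0.16, -0.015, 0, 0, 0, 1, 0, -0.19, -0.018, 0, 0, 0, 1]

```text
time: 5.05
tool_pos: [0.4255, -0.0167, 0.1857]
eef_rot: [0.001, 1.572, -0.002]
wrist_force: [1.5, 1.2, -1.0]
width: 0.0315
```

Emit:
drive_tool:
  rows: [0.03, 0, 0, 0, 0, 0, 1, 0.06, 0, 0, 0, 0, 0, 1, 0.09, 0, 0, 0, 0, 0, 1, 0.11, 0, 0, 0, 0, 0, 1, 0.11, 0, 0, 0, 0, 0, 1]

```text
time: 5.47
tool_pos: [0.4236, -0.0138, 0.0727]
eef_rot: [-0.001, 1.578, -0.001]
wrist_force: [-0.3, 0.4, -0.1]
width: 0.0317
```

Emit:
drive_tool:
  rows: [0, 0, 0, 0, 0, 0, 1, 0, 0, 0, 0, 0, 0, 1]

```text
time: 5.63
tool_pos: [0.4273, -0.0136, 0.0771]
eef_rot: [-0.0, 1.571, -0.0]
wrist_force: [-0.0, -0.2, -0.7]
width: 0.032
```

```bash
python3 go.py; python3 snap.py a3 170,170 220,200
```

```text
R [[0.00012251236784388553, 0.00010409417238289707, 0.9999999870775613], [-0.00013969624274360072, 0.9999999848264627, -0.00010407705763087227], [-0.9999999827378394, -0.00013968349021161602, 0.00012252690754965823]] pos [ 0.4273 -0.0136  0.0771] q [-0.2834  0.287   0.2365  2.217  -0.1099  0.6479  1.6022] w 0.03195840822426827 t 5.6333
rot to aligned (tool rv) [-0.0001  0.0001  0.0001] half [ 3.1415  0.0002 -0.0002]
```

View pics/a3.png

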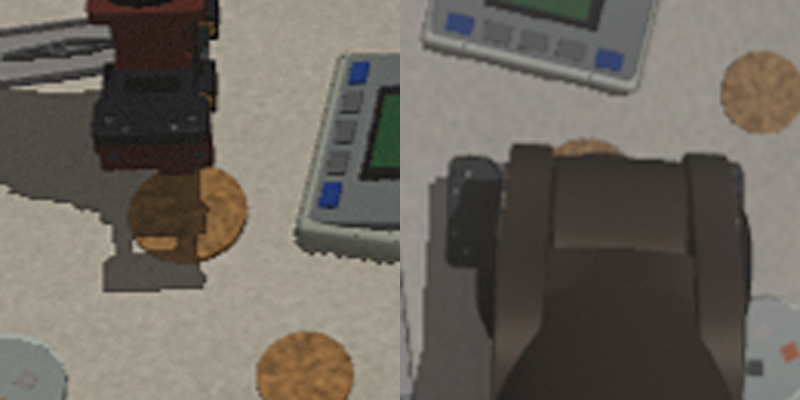

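Emit:
drive_tool:
  rows: [0.02, 0, 0, 0, 0, 0, 1, 0.035, 0, 0, 0, 0, 0, 1, 0.045, 0, 0, 0, 0, 0, 1, 0.052, 0, 0, 0, 0, 0, 1, 0.056, 0, 0, 0, 0, 0, 1]

```text
time: 6.15
tool_pos: [0.4275, -0.0134, 0.0208]
eef_rot: [0.0, 1.57, 0.0]
wrist_force: [-0.3, -0.8, -1.1]
width: 0.0317
```

Emit:
drive_tool:
  rows: [0.001, 0, 0, 0, 0, 0, 1, 0.002, 0, 0, 0, 0, 0, 1, 0.003, 0, 0, 0, 0, 0, 1, 0.004, 0, 0, 0, 0, 0, 1, 0.004, 0, 0, 0, 0, 0, 1]

```text
time: 6.57
tool_pos: [0.4272, -0.0135, 0.0168]
eef_rot: [0.0, 1.57, 0.0]
wrist_force: [-0.2, -0.3, -1.3]
width: 0.0313
```

Emit:
drive_tool:
  rows: [0.0005, 0, 0, 0, 0, 0, 1, 0.001, 0, 0, 0, 0, 0, 1, 0.001, 0, 0, 0, 0, 0, 1]

```text
time: 6.82
tool_pos: [0.4273, -0.0135, 0.0166]
eef_rot: [0.001, 1.57, 0.0]
wrist_force: [-3.9, -0.7, 15.8]
width: 0.0313
```

Emit:
drive_tool:
  rows: [-0.0005, 0, 0, 0, 0, 0, 0.25, -0.0005, 0, 0, 0, 0, 0, 0, -0.0005, 0, 0, 0, 0, 0, -0.5, -0.0005, 0, 0, 0, 0, 0, -1, -0.0005, 0, 0, 0, 0, 0, -1]

```text
time: 7.23
tool_pos: [0.427, -0.0135, 0.0161]
eef_rot: [-0.0, 1.571, 0.0]
wrist_force: [-0.4, 0.1, 0.7]
width: 0.0561
```

Emit:
drive_tool:
  rows: [0, 0, 0, 0, 0, 0, -1, -0.02, 0, 0, 0, 0, 0, -1, -0.06, 0, 0, 0, 0, 0, -1, -0.1, 0, 0, 0, 0, 0, -1, -0.14, 0, 0, 0, 0, 0, -1]

```text
time: 7.65
tool_pos: [0.4262, -0.0138, 0.1575]
eef_rot: [-0.0, 1.572, -0.001]
wrist_force: [1.0, -0.0, -0.5]
width: 0.0872
```

Emit:
drive_tool:
  rows: [-0.02, -0.01, 0.002, 0, 0, 0, -1, -0.05, -0.04, 0.005, 0, 0, 0, -1, -0.05, -0.08, 0.01, 0, 0, 0, -1, -0.05, -0.12, 0.015, 0, 0, 0, -1, -0.05, -0.16, 0.02, 0, 0, 0, -1]

```text
time: 8.07
tool_pos: [0.4473, -0.1751, 0.207]
eef_rot: [-0.001, 1.569, 0.001]
wrist_force: [1.3, 0.3, -0.1]
width: 0.0879
```

```bash
python3 snap.py a4 170,170 220,200; python3 go.py
```

```text
R [[0.0012871223720603564, 0.0077644472218166205, 0.9999690278580328], [-0.0030042110552936036, 0.9999653736752605, -0.007760551941202502], [-0.9999946590017043, -0.0029941292284192413, 0.0013104038419251007]] pos [ 0.4468 -0.1799  0.2066] q [-0.0889  0.1814  0.4244  1.9778 -0.0856  0.9977  1.9387] w 0.08795658704129876 t 8.1667
rot to aligned (tool rv) [-0.0078  0.0013  0.003 ] half [ 3.1338  0.0047 -0.002 ]
```

View pics/a4.png

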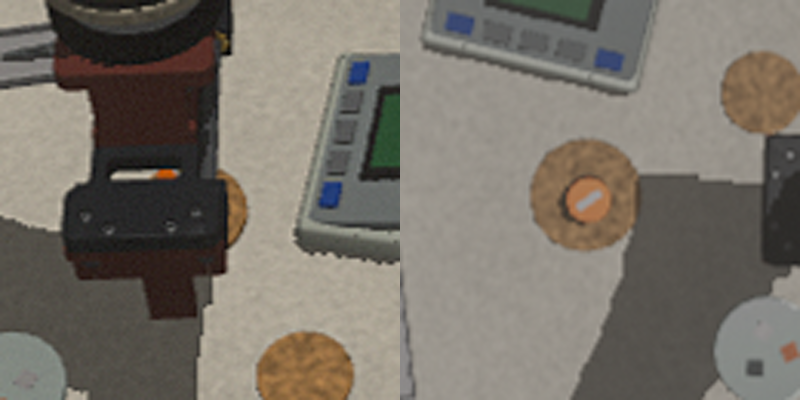

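Emit:
drive_tool:
  rows: [0, -0.04, 0.005, 0, 0, 0, -1, 0, -0.08, 0.01, 0, 0, 0, -1, 0, -0.12, 0.015, 0, 0, 0, -1, 0, -0.15, 0.02, 0, 0, 0, -1, 0, -0.1665, 0.02, 0, 0, 0, -1]

```text
time: 8.58
tool_pos: [0.4669, -0.3434, 0.2058]
eef_rot: [0.001, 1.571, -0.003]
wrist_force: [-0.0, 0.9, 0.8]
width: 0.0875
```

Emit:
drive_tool:
  rows: [0.03, 0, 0, 0, 0, 0, -1, 0.05, 0, 0, 0, 0, 0, -1, 0.06, 0, 0, 0, 0, 0, -1, 0.06, 0, 0, 0, 0, 0, -1]

```text
time: 8.92
tool_pos: [0.4659, -0.3385, 0.1437]
eef_rot: [0.002, 1.575, 0.002]
wrist_force: [0.0, 0.7, 0.1]
width: 0.088
```

```bash
python3 snap.py a5 180,290 360,180; python3 go.py;python3 -c "
from h import *
print(proj('side',[[.467,-.340,.084],[.467,-.34-.05,.147],[.467,-.34+.05,.147]]))
"
```

```text
R [[-0.00032853259011722535, -0.0004961756116801478, 0.999999822938034], [0.0002596862242000221, 0.9999998431440613, 0.0004962609371088478], [-0.9999999123146972, 0.00025984921611051114, -0.00032840368861375424]] pos [ 0.4673 -0.3397  0.1464] q [ 0.1956  0.4324  0.4639  1.8222 -0.2341  0.9415  2.3328] w 0.08800326181879141 t 9.0167
rot to aligned (tool rv) [ 0.0005 -0.0003 -0.0003] half [-3.1411  0.0004 -0.0005]
[[243.79599707 376.82394095]
 [239.74360946 396.60663716]
 [241.40437523 329.35926635]]
```

View pics/a5.png

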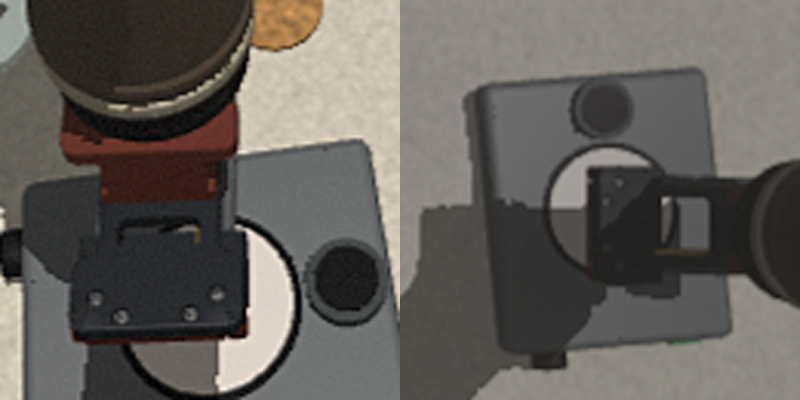

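Emit:
drive_tool:
  rows: [0.03, 0, 0, 0, 0, 0, -1, 0.06, 0, 0, 0, 0, 0, -1, 0.08, 0, 0, 0, 0, 0, -1, 0.09, 0, 0, 0, 0, 0, -0.5, 0.0955, 0, 0, 0, 0, 0, 0]

```text
time: 9.43
tool_pos: [0.4674, -0.3398, 0.0505]
eef_rot: [-0.0, 1.571, 0.001]
wrist_force: [-0.6, 0.3, -0.0]
width: 0.0772
```

Emit:
drive_tool:
  rows: [0, 0, 0, 0, 0, 0, 0.05, 0, 0, 0, 0, 0, 0, 0.05, 0, 0, 0, 0, 0, 0, 0.15, 0, 0, 0, 0, 0, 0, 0.25, 0, 0, 0, 0, 0, 0, 1]

```text
time: 9.85
tool_pos: [0.4676, -0.3403, 0.0516]
eef_rot: [-0.001, 1.569, -0.0]
wrist_force: [-0.5, -0.2, 0.5]
width: 0.045
```

Emit:
drive_tool:
  rows: [0, 0, 0, 0, 0, 0, 1, 0, 0, 0, 0, 0, 0, 1, 0, 0, 0, 0, 0, 0, 1, 0, 0, 0, 0, 0, 0, 1]

```text
time: 10.18
tool_pos: [0.4673, -0.3401, 0.051]
eef_rot: [-0.0, 1.57, -0.0]
wrist_force: [-0.2, 0.5, 4.0]
width: 0.0316
```

Emit:
drive_tool:
  rows: [-0.02, 0, 0, 0, 0, 0, 1, -0.05, 0, 0, 0, 0, 0, 1, -0.09, 0, 0, 0, 0, 0, 1, -0.13, 0, 0, 0, 0, 0, 1, -0.15, 0, 0, 0, 0, 0, 1]

```text
time: 10.6
tool_pos: [0.4678, -0.3412, 0.2049]
eef_rot: [-0.001, 1.567, -0.002]
wrist_force: [0.2, -1.9, -0.5]
width: 0.0316
```

```bash
python3 snap.py a6 180,290 360,180; python3 go.py
```

```text
R [[0.006146703606140946, 0.00018281141649730492, 0.9999810921286283], [-0.0030267049505217965, 0.9999954060356517, -0.0001642094232847315], [-0.9999765282704993, -0.003025638375319645, 0.006147228684623085]] pos [ 0.4687 -0.3414  0.2045] q [ 0.1709  0.3679  0.4923  1.7631 -0.1983  1.0528  2.3036] w 0.03165355876141772 t 10.7
rot to aligned (tool rv) [-0.0002  0.0061  0.003 ] half [ 3.1414  0.0048 -0.0097]
```

View pics/a6.png

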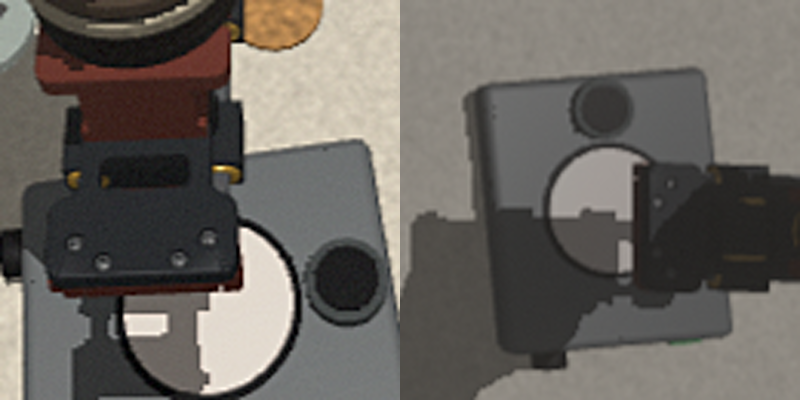

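Emit:
drive_tool:
  rows: [0, 0.03, 0, 0, 0, 0, 1, 0, 0.07, 0, 0, 0, 0, 1, 0, 0.11, 0, 0, 0, 0, 1, 0, 0.15, 0, 0, 0, 0, 1, 0, 0.19, 0, 0, 0, 0, 1]

```text
time: 11.12
tool_pos: [0.4658, -0.148, 0.1991]
eef_rot: [0.0, 1.573, 0.0]
wrist_force: [0.2, 0.6, -0.4]
width: 0.0313
```

Emit:
drive_tool:
  rows: [0, 0.04, 0, 0, 0, 0, 1, 0, 0.08, 0, 0, 0, 0, 1, 0, 0.12, 0, 0, 0, 0, 1, 0, 0.16, 0, 0, 0, 0, 1, 0, 0.2, 0, 0, 0, 0, 1]

```text
time: 11.53
tool_pos: [0.4657, 0.0519, 0.1994]
eef_rot: [-0.0, 1.573, -0.0]
wrist_force: [0.7, -0.5, -0.3]
width: 0.0316
```

Emit:
drive_tool:
  rows: [0, 0.04, 0, 0, 0, 0, 1, 0, 0.08, 0, 0, 0, 0, 1, 0, 0.12, 0, 0, 0, 0, 1, 0, 0.16, 0, 0, 0, 0, 1, 0, 0.2, 0, 0, 0, 0, 1]

```text
time: 11.95
tool_pos: [0.4658, 0.2516, 0.1991]
eef_rot: [-0.001, 1.573, -0.001]
wrist_force: [1.5, -0.4, -0.8]
width: 0.0315
```

Emit:
drive_tool:
  rows: [0, 0.04, 0, 0, 0, 0, 1, 0, 0.08, -0.003, 0, 0, 0, 1, 0, 0.1155, -0.003, 0, 0, 0, 1, 0, 0.1155, -0.003, 0, 0, 0, 1, 0, 0.1155, -0.003, 0, 0, 0, 1]

```text
time: 12.37
tool_pos: [0.4623, 0.3672, 0.1983]
eef_rot: [-0.005, 1.574, 0.002]
wrist_force: [-0.2, -0.6, -0.5]
width: 0.0315
```

Emit:
drive_tool:
  rows: [0.03, 0, 0, 0, 0, 0, 1, 0.06, 0, 0, 0, 0, 0, 1, 0.08, 0, 0, 0, 0, 0, 1, 0.085, 0, 0, 0, 0, 0, 1, 0.085, 0, 0, 0, 0, 0, 1]

```text
time: 12.78
tool_pos: [0.4634, 0.363, 0.1137]
eef_rot: [-0.001, 1.574, -0.004]
wrist_force: [-0.4, -0.1, -0.8]
width: 0.0317
```

```bash
python3 snap.py a7 180,30 30,180; python3 go.py
```

```text
R [[0.0005975061714029728, 0.001217961055750737, 0.9999990797781974], [0.00017862627533929767, 0.9999992422012328, -0.0012180679839759565], [-0.9999998055394953, 0.00017935391410111852, 0.0005972881587665846]] pos [0.4648 0.3648 0.1164] q [-0.8354  0.4626  0.1173  1.7991 -0.0673  0.8832  0.8819] w 0.031558424106889534 t 12.8833
rot to aligned (tool rv) [-0.0012  0.0006 -0.0002] half [ 3.1404 -0.0003 -0.0009]
```

View pics/a7.png

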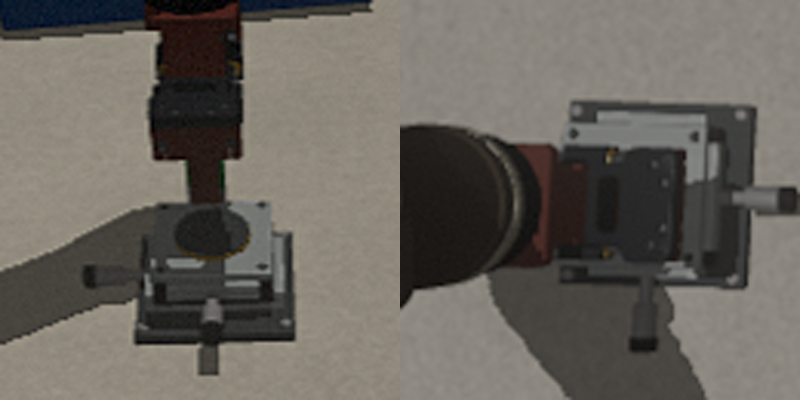

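Emit:
drive_tool:
  rows: [0.012, 0, 0, 0, 0, 0, 1, 0.022, 0, 0, 0, 0, 0, 1, 0.03, 0, 0, 0, 0, 0, 1, 0.034, 0, 0, 0, 0, 0, 1, 0.036, 0, 0, 0, 0, 0, 1]

```text
time: 13.3
tool_pos: [0.4636, 0.3652, 0.0786]
eef_rot: [-0.001, 1.572, -0.001]
wrist_force: [-1.2, 0.1, -0.3]
width: 0.0314
```

Emit:
drive_tool:
  rows: [0.001, 0, 0, 0, 0, 0, 1, 0.0015, 0, 0, 0, 0, 0, 1, 0.002, 0, 0, 0, 0, 0, 1, 0.0025, 0, 0, 0, 0, 0, 1, 0.003, 0, 0, 0, 0, 0, 1]

```text
time: 13.72
tool_pos: [0.4642, 0.3657, 0.077]
eef_rot: [0.0, 1.57, 0.0]
wrist_force: [-0.8, -2.1, 5.8]
width: 0.0318
```

Contact felt. Release.

Emit:
drive_tool:
  rows: [0, 0, 0, 0, 0, 0, 0.25, 0, 0, 0, 0, 0, 0, 0, 0, 0, 0, 0, 0, 0, -0.5, 0, 0, 0, 0, 0, 0, -1, 0, 0, 0, 0, 0, 0, -1]

```text
time: 14.13
tool_pos: [0.4641, 0.3655, 0.0767]
eef_rot: [0.0, 1.571, 0.0]
wrist_force: [-0.0, -0.5, -0.0]
width: 0.0564
```

Emit:
drive_tool:
  rows: [0, 0, 0, 0, 0, 0, -1, -0.02, 0, 0, 0, 0, 0, -1, -0.06, 0, 0, 0, 0, 0, -1, -0.1, 0, 0, 0, 0, 0, -1, -0.12, 0, 0, 0, 0, 0, -1]

```text
time: 14.55
tool_pos: [0.4654, 0.3664, 0.2012]
eef_rot: [0.003, 1.567, 0.002]
wrist_force: [1.4, 0.8, 1.0]
width: 0.087
```

Emit:
drive_tool:
  rows: [0, -0.04, 0.02, 0, 0, 0, -1, 0, -0.08, 0.04, 0, 0, 0, -1, 0, -0.115, 0.06, 0, 0, 0, -1, 0, -0.15, 0.08, 0, 0, 0, -1, 0, -0.18, 0.1, 0, 0, 0, -1]

```text
time: 14.97
tool_pos: [0.5646, 0.1831, 0.197]
eef_rot: [0.0, 1.57, -0.0]
wrist_force: [-0.5, -0.3, -0.5]
width: 0.0873
```

```bash
python3 snap.py a8 180,30 30,180; python3 go.py
```

```text
R [[0.002455322095933743, 0.01019286490825648, 0.9999450369387146], [-0.0034080944504975763, 0.9999423290799943, -0.0101844688763374], [-0.9999911781038979, -0.0033829009797260064, 0.0024899187415780566]] pos [0.5676 0.1773 0.197 ] q [-0.5425  0.3823  0.2063  1.7164 -0.0835  1.0507  1.2514] w 0.0878580205439924 t 15.0667
rot to aligned (tool rv) [-0.0102  0.0025  0.0034] half [ 3.1314  0.0053 -0.0039]
```

View pics/a8.png

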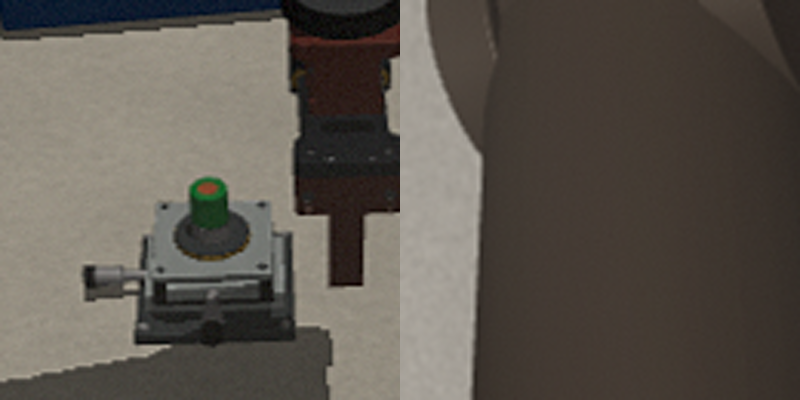

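Emit:
drive_tool:
  rows: [0, -0.035, 0.02, 0, 0, 0, -1, 0, -0.07, 0.04, 0, 0, 0, -1, 0, -0.105, 0.06, 0, 0, 0, -1, 0, -0.14, 0.08, 0, 0, 0, -1, 0, -0.165, 0.0955, 0, 0, 0, -1]

```text
time: 15.48
tool_pos: [0.6605, 0.0169, 0.1967]
eef_rot: [0.001, 1.57, -0.003]
wrist_force: [-0.1, 0.2, 1.0]
width: 0.0876
```

Emit:
drive_tool:
  rows: [0.01, -0.0195, 0.006, 0, 0, 0, -1, 0.025, -0.0195, 0.006, 0, 0, 0, -1, 0.03, -0.0195, 0.006, 0, 0, 0, -1, 0.03, -0.0195, 0.006, 0, 0, 0, -1]

```text
time: 15.82
tool_pos: [0.6644, 0.0019, 0.1648]
eef_rot: [0.0, 1.574, 0.001]
wrist_force: [-0.1, -0.1, 0.5]
width: 0.0878
```

```bash
python3 snap.py a9 280,120 220,100; python3 go.py;python3 -c "
from h import *
print(proj('side',[[.666,.001,.112],[.666,-.05,.165]]), proj('top',[[.666,.001,.112]]))
"
```

```text
R [[-0.0004139320094362353, -0.0018446218348450426, 0.9999982130136924], [0.0007339327281247184, 0.9999980287947625, 0.001844925293822003], [-0.9999996450014581, 0.0007346950902311139, -0.00041257736515570853]] pos [0.6654 0.0026 0.1668] q [-0.242   0.5322  0.2442  1.5641 -0.1417  1.063   1.6114] w 0.08785664301627573 t 15.9167
rot to aligned (tool rv) [ 0.0018 -0.0004 -0.0007] half [-3.1397  0.0012 -0.0006]
[[345.5143864  197.44159371]
 [351.67038673 199.2971088 ]] [[277.66171035 150.83183667]]
```

View pics/a9.png

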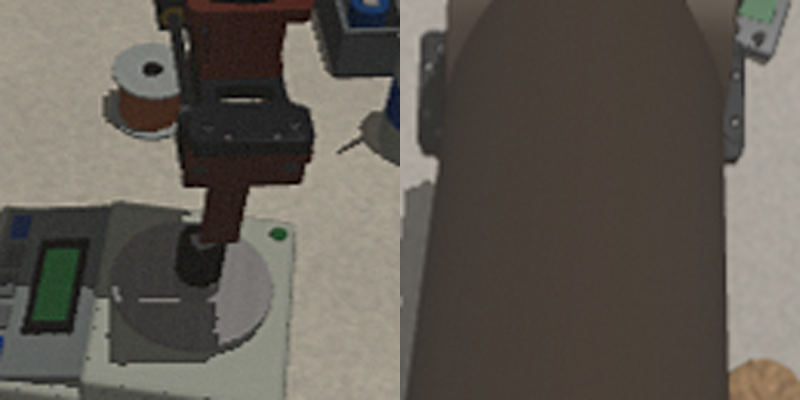

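Emit:
drive_tool:
  rows: [0.03, 0, 0, 0, 0, 0, -1, 0.055, 0, 0, 0, 0, 0, -1, 0.075, 0, 0, 0, 0, 0, -1, 0.083, 0, 0, 0, 0, 0, -0.5, 0.0885, 0, 0, 0, 0, 0, 0]

```text
time: 16.33
tool_pos: [0.6653, 0.0022, 0.0778]
eef_rot: [-0.001, 1.572, 0.001]
wrist_force: [-0.6, 1.2, 0.2]
width: 0.0776
```

Emit:
drive_tool:
  rows: [0, 0, 0, 0, 0, 0, 0.05, 0, 0, 0, 0, 0, 0, 0.05, 0, 0, 0, 0, 0, 0, 0.15, 0, 0, 0, 0, 0, 0, 0.25, 0, 0, 0, 0, 0, 0, 1]

```text
time: 16.75
tool_pos: [0.6661, 0.001, 0.0792]
eef_rot: [0.0, 1.569, 0.0]
wrist_force: [0.2, 0.3, -0.3]
width: 0.045
```

Emit:
drive_tool:
  rows: [0, 0, 0, 0, 0, 0, 1, 0, 0, 0, 0, 0, 0, 1, 0, 0, 0, 0, 0, 0, 1, 0, 0, 0, 0, 0, 0, 1]

```text
time: 17.08
tool_pos: [0.6658, 0.0008, 0.0785]
eef_rot: [0.0, 1.57, -0.0]
wrist_force: [-1.7, -0.3, 4.2]
width: 0.0317
```

Emit:
drive_tool:
  rows: [-0.02, 0, 0, 0, 0, 0, 1, -0.05, 0, 0, 0, 0, 0, 1, -0.09, 0, 0, 0, 0, 0, 1, -0.125, 0, 0, 0, 0, 0, 1, -0.125, 0, 0, 0, 0, 0, 1]

```text
time: 17.5
tool_pos: [0.669, 0.0007, 0.2109]
eef_rot: [0.001, 1.56, 0.0]
wrist_force: [0.8, 0.2, -0.2]
width: 0.0317
```

```bash
python3 snap.py b1 280,120 220,100; python3 go.py
```

```text
R [[0.0028889763460261397, -1.5173261661138881e-05, 0.9999958267840143], [0.0005050902570189266, 0.9999998723478696, 1.3714123151101687e-05], [-0.9999956993405044, 0.0005050485293908017, 0.002888983641108789]] pos [0.6662 0.0011 0.2046] q [-0.2462  0.4991  0.2538  1.5246 -0.1336  1.132   1.6053] w 0.03147417473899264 t 17.6
rot to aligned (tool rv) [ 0.      0.0029 -0.0005] half [-3.1416  0.0008  0.0045]
```

View pics/b1.png

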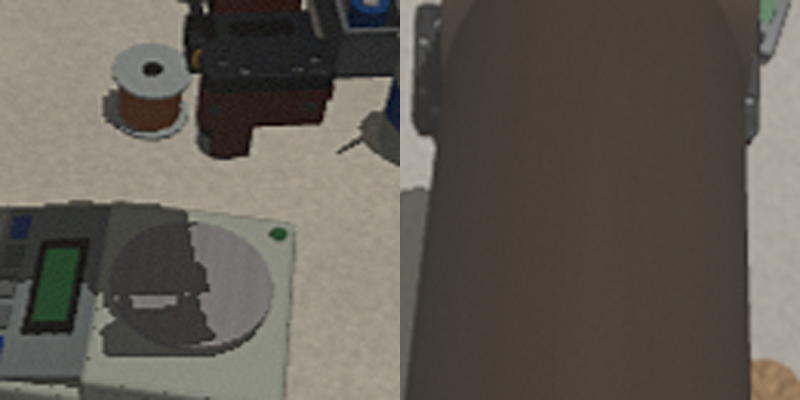

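Emit:
drive_tool:
  rows: [0, -0.025, -0.014, 0, 0, 0, 1, 0, -0.055, -0.032, 0, 0, 0, 1, 0, -0.09, -0.052, 0, 0, 0, 1, 0, -0.125, -0.072, 0, 0, 0, 1, 0, -0.16, -0.092, 0, 0, 0, 1]

```text
time: 18.02
tool_pos: [0.5713, -0.1598, 0.201]
eef_rot: [-0.0, 1.574, 0.001]
wrist_force: [1.1, -1.1, -1.6]
width: 0.0311
```

Emit:
drive_tool:
  rows: [0, -0.035, -0.02, 0, 0, 0, 1, 0, -0.07, -0.04, 0, 0, 0, 1, 0, -0.105, -0.06, 0, 0, 0, 1, 0, -0.14, -0.08, 0, 0, 0, 1, 0, -0.165, -0.095, 0, 0, 0, 1]

```text
time: 18.43
tool_pos: [0.4751, -0.3267, 0.2013]
eef_rot: [0.002, 1.574, -0.002]
wrist_force: [-0.1, -0.3, -1.0]
width: 0.0313
```

Emit:
drive_tool:
  rows: [0, -0.015, -0.007, 0, 0, 0, 1, 0, -0.0195, -0.009, 0, 0, 0, 1, 0.04, -0.0195, -0.009, 0, 0, 0, 1, 0.08, -0.0195, -0.009, 0, 0, 0, 1, 0.11, -0.0195, -0.009, 0, 0, 0, 1]

```text
time: 18.85
tool_pos: [0.469, -0.3412, 0.0896]
eef_rot: [0.001, 1.573, 0.003]
wrist_force: [0.8, 0.1, -0.8]
width: 0.0318
```

Emit:
drive_tool:
  rows: [0, 0, 0, 0, 0, 0, 1, 0, 0, 0, 0, 0, 0, 1]

```text
time: 19.02
tool_pos: [0.4688, -0.3416, 0.0912]
eef_rot: [0.001, 1.575, 0.003]
wrist_force: [0.6, 0.7, -0.7]
width: 0.0315
```

```bash
python3 snap.py b2 180,290 360,180; python3 go.py
```

```text
R [[0.0012087743178874066, -0.0006775223447234318, 0.9999990399135995], [-0.0006540655615968587, 0.9999995560445467, 0.0006783133128261522], [-0.9999990555309987, -0.0006548848613494333, 0.0012083306372126512]] pos [ 0.4707 -0.3435  0.0944] q [ 0.3034  0.4916  0.327   1.8481 -0.2064  0.8336  2.3051] w 0.031139123010875947 t 19.1167
rot to aligned (tool rv) [0.0007 0.0012 0.0007] half [-3.1409 -0.001   0.0019]
```

View pics/b2.png

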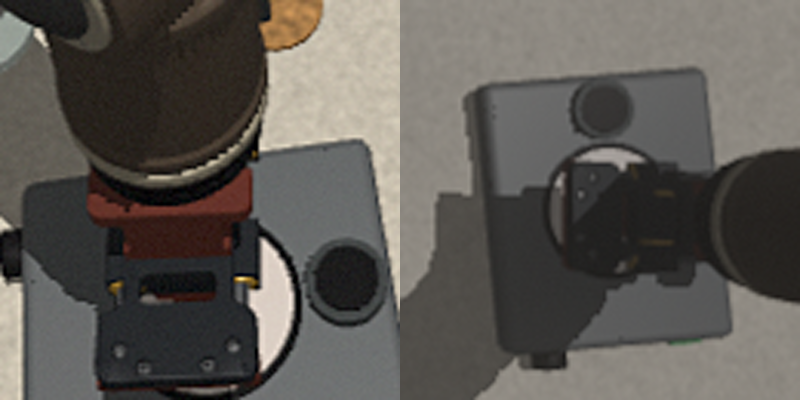

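Emit:
drive_tool:
  rows: [0.014, 0, 0, 0, 0, 0, 1, 0.026, 0, 0, 0, 0, 0, 1, 0.034, 0, 0, 0, 0, 0, 1, 0.038, 0, 0, 0, 0, 0, 1, 0.04, 0, 0, 0, 0, 0, 1]

```text
time: 19.53
tool_pos: [0.4696, -0.3434, 0.0529]
eef_rot: [0.0, 1.571, 0.0]
wrist_force: [-0.6, 0.2, -1.0]
width: 0.0313
```

Emit:
drive_tool:
  rows: [0.001, 0, 0, 0, 0, 0, 1, 0.0015, 0, 0, 0, 0, 0, 1, 0.002, 0, 0, 0, 0, 0, 1, 0.0025, 0, 0, 0, 0, 0, 1, 0.003, 0, 0, 0, 0, 0, 1]

```text
time: 19.95
tool_pos: [0.4698, -0.3437, 0.0505]
eef_rot: [-0.0, 1.57, -0.0]
wrist_force: [-1.9, 2.2, 8.8]
width: 0.0314
```

Contact; release, rise, and head for the orange one on the pad (0.427, -0.0135).

Emit:
drive_tool:
  rows: [0, 0, 0, 0, 0, 0, 0.25, 0, 0, 0, 0, 0, 0, 0, 0, 0, 0, 0, 0, 0, -0.5, 0, 0, 0, 0, 0, 0, -1, 0, 0, 0, 0, 0, 0, -1]

```text
time: 20.37
tool_pos: [0.4696, -0.3435, 0.0501]
eef_rot: [-0.0, 1.571, 0.0]
wrist_force: [0.4, 1.3, -0.2]
width: 0.0563
```

Emit:
drive_tool:
  rows: [0, 0, 0, 0, 0, 0, -1, -0.02, 0, 0, 0, 0, 0, -1, -0.06, 0, 0, 0, 0, 0, -1, -0.1, 0, 0, 0, 0, 0, -1, -0.14, 0, 0, 0, 0, 0, -1]

```text
time: 20.78
tool_pos: [0.469, -0.3434, 0.1915]
eef_rot: [0.001, 1.572, 0.0]
wrist_force: [1.7, -0.8, 1.1]
width: 0.0869
```

Emit:
drive_tool:
  rows: [0, 0.04, -0.005, 0, 0, 0, -1, 0, 0.08, -0.01, 0, 0, 0, -1, 0, 0.12, -0.015, 0, 0, 0, -1, 0, 0.16, -0.02, 0, 0, 0, -1, 0, 0.2, -0.025, 0, 0, 0, -1]

```text
time: 21.2
tool_pos: [0.4439, -0.1419, 0.1904]
eef_rot: [0.0, 1.57, -0.0]
wrist_force: [1.8, 0.6, 0.0]
width: 0.0877
```

```bash
python3 go.py; python3 snap.py b3
```

```text
R [[0.0006750723050051866, 0.00032281963725268125, 0.9999997200323931], [-4.9452945335686806e-05, 0.9999999466816956, -0.0003227863260964037], [-0.9999997709158683, -4.9235027381282014e-05, 0.0006750882333933506]] pos [ 0.4439 -0.1419  0.1904] q [-0.0476  0.1709  0.287   2.0231 -0.0592  0.9546  1.8402] w 0.08769375958919283 t 21.2
rot to aligned (tool rv) [-0.0003  0.0007  0.    ] half [ 3.1413  0.0001 -0.0011]
```

View pics/b3.png

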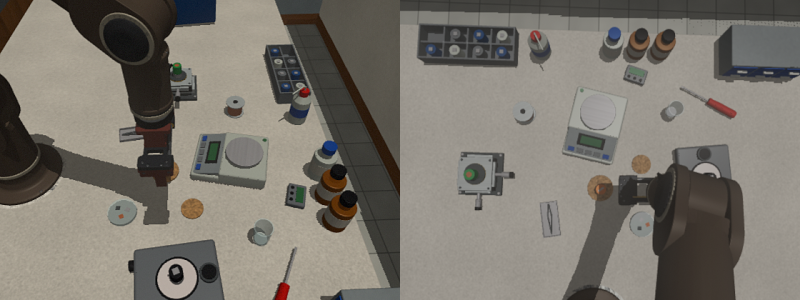

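Emit:
drive_tool:
  rows: [0, 0.04, -0.005, 0, 0, 0, -1, 0, 0.08, -0.01, 0, 0, 0, -1, 0, 0.11, -0.015, 0, 0, 0, -1, 0, 0.13, -0.0175, 0, 0, 0, -1, 0, 0.13, -0.0175, 0, 0, 0, -1]

```text
time: 21.72
tool_pos: [0.4268, -0.0099, 0.1903]
eef_rot: [-0.003, 1.571, 0.005]
wrist_force: [0.3, 0.5, 0.5]
width: 0.088
```

Emit:
drive_tool:
  rows: [0.03, 0, 0, 0, 0, 0, -1, 0.06, 0, 0, 0, 0, 0, -1, 0.09, 0, 0, 0, 0, 0, -1, 0.1, 0, 0, 0, 0, 0, -1, 0.1, 0, 0, 0, 0, 0, -1]

```text
time: 22.13
tool_pos: [0.4255, -0.0148, 0.0879]
eef_rot: [-0.0, 1.575, -0.002]
wrist_force: [0.4, -0.4, 0.7]
width: 0.0878
```

```bash
python3 go.py; python3 snap.py b4 170,170 220,200; python3 go.py
```

```text
R [[-0.004609640101418122, 0.001037901897935137, 0.9999888369265857], [-0.0011862096335460198, 0.9999987521314013, -0.0010433802495957577], [-0.9999886719982585, -0.0011910059992403603, -0.004608403179963083]] pos [ 0.4255 -0.0148  0.0879] q [-0.2231  0.2648  0.1667  2.205  -0.0676  0.6811  1.5604] w 0.08781964151839527 t 22.1333
rot to aligned (tool rv) [-0.001  -0.0046  0.0012] half [3.1405 0.0019 0.0072]
R [[-0.0005242240115925778, 0.0011689648687942533, 0.9999991793548239], [-0.0004828902101064035, 0.9999991998727951, -0.0011692180356299017], [-0.9999997460030831, -0.00048350274599394627, -0.0005236591104555988]] pos [ 0.4273 -0.0145  0.0903] q [-0.2235  0.2609  0.1668  2.2022 -0.0671  0.6836  1.5594] w 0.08782456520697933 t 22.2333
rot to aligned (tool rv) [-0.0012 -0.0005  0.0005] half [3.1404 0.0008 0.0008]
```

View pics/b4.png

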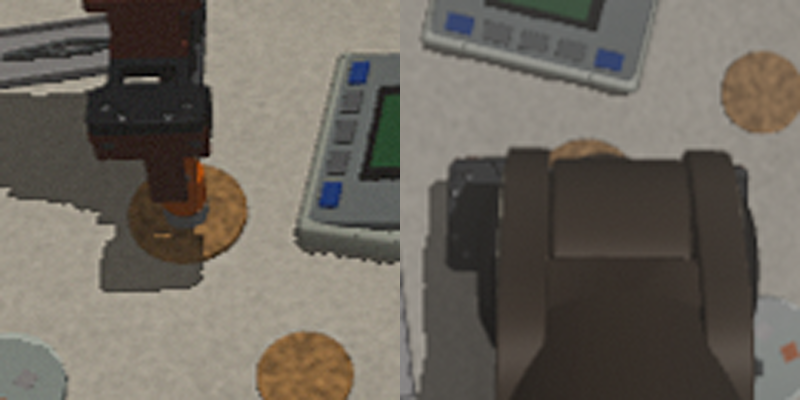

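Emit:
drive_tool:
  rows: [0.025, 0, 0, 0, 0, 0, -1, 0.048, 0, 0, 0, 0, 0, -1, 0.062, 0, 0, 0, 0, 0, -1, 0.069, 0, 0, 0, 0, 0, -0.5, 0.073, 0, 0, 0, 0, 0, 0]

```text
time: 22.65
tool_pos: [0.4277, -0.0138, 0.0173]
eef_rot: [0.0, 1.57, -0.0]
wrist_force: [1.1, -0.9, -0.1]
width: 0.0776
```

Emit:
drive_tool:
  rows: [0, 0, 0, 0, 0, 0, 0.05, 0, 0, 0, 0, 0, 0, 0.05, 0, 0, 0, 0, 0, 0, 0.15, 0, 0, 0, 0, 0, 0, 0.25, 0, 0, 0, 0, 0, 0, 1]

```text
time: 23.07
tool_pos: [0.4275, -0.0134, 0.0177]
eef_rot: [0.0, 1.57, 0.0]
wrist_force: [-0.2, -0.6, -0.9]
width: 0.0446
```

Emit:
drive_tool:
  rows: [0, 0, 0, 0, 0, 0, 1, 0, 0, 0, 0, 0, 0, 1, 0, 0, 0, 0, 0, 0, 1, 0, 0, 0, 0, 0, 0, 1]

```text
time: 23.4
tool_pos: [0.4272, -0.0134, 0.0173]
eef_rot: [0.0, 1.571, 0.0]
wrist_force: [-0.5, -0.2, 6.2]
width: 0.0314
```

Emit:
drive_tool:
  rows: [-0.02, 0, 0, 0, 0, 0, 1, -0.05, 0, 0, 0, 0, 0, 1, -0.09, 0, 0, 0, 0, 0, 1, -0.13, 0, 0, 0, 0, 0, 1, -0.165, 0, 0, 0, 0, 0, 1]

```text
time: 23.82
tool_pos: [0.4266, -0.0138, 0.1842]
eef_rot: [0.0, 1.571, -0.0]
wrist_force: [1.0, 0.2, -1.5]
width: 0.0313
```

Emit:
drive_tool:
  rows: [-0.01, 0.002, 0.03, 0, 0, 0, 1, -0.01, 0.005, 0.07, 0, 0, 0, 1, -0.01, 0.008, 0.11, 0, 0, 0, 1, -0.01, 0.01, 0.15, 0, 0, 0, 1, -0.01, 0.012, 0.19, 0, 0, 0, 1]

```text
time: 24.23
tool_pos: [0.6185, -0.0012, 0.1918]
eef_rot: [-0.0, 1.571, 0.001]
wrist_force: [-0.3, -0.4, -1.5]
width: 0.0313
```

Emit:
drive_tool:
  rows: [0, 0.0025, 0.03, 0, 0, 0, 1, 0, 0.0025, 0.044, 0, 0, 0, 1, 0.03, 0.0025, 0.044, 0, 0, 0, 1, 0.055, 0.0025, 0.044, 0, 0, 0, 1, 0.07, 0.0025, 0.044, 0, 0, 0, 1]

```text
time: 24.65
tool_pos: [0.6594, 0.001, 0.1184]
eef_rot: [-0.0, 1.575, -0.0]
wrist_force: [-0.5, -0.0, -1.9]
width: 0.0315
```

Emit:
drive_tool:
  rows: [0, 0, 0, 0, 0, 0, 1, 0, 0, 0, 0, 0, 0, 1]

```text
time: 24.82
tool_pos: [0.6602, 0.0009, 0.121]
eef_rot: [-0.0, 1.574, -0.0]
wrist_force: [0.9, -0.4, -0.9]
width: 0.0313
```

```bash
python3 snap.py b5 280,120 220,100;python3 go.py
```

```text
R [[0.0014165485891380336, 4.751747023150144e-05, 0.999998995565588], [2.0336336172762075e-05, 0.9999999986628905, -4.7546325333444465e-05], [-0.9999989964877606, 2.0403667426315998e-05, 0.0014165476209127559]] pos [0.6617 0.0009 0.1233] q [-0.2044  0.5657  0.1898  1.6128 -0.1226  0.9734  1.5962] w 0.031686615312596644 t 24.9167
rot to aligned (tool rv) [-0.      0.0014 -0.    ] half [ 3.1415 -0.     -0.0022]
```

View pics/b5.png

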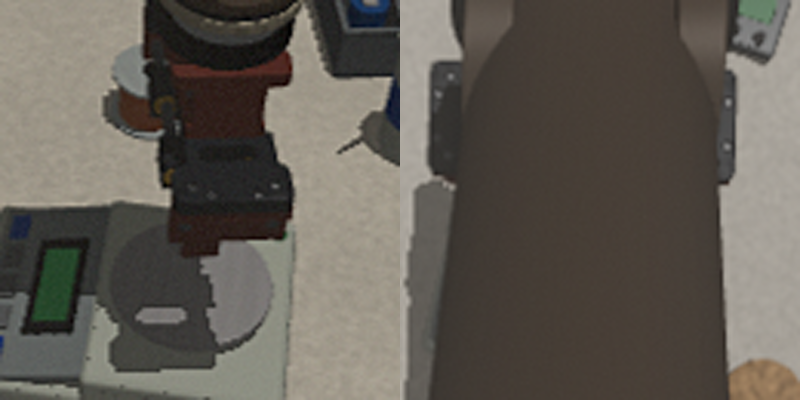

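Command z ≈ 0.1225; contact expected at about 0.079.

Emit:
drive_tool:
  rows: [0.014, 0, 0, 0, 0, 0, 1, 0.026, 0, 0, 0, 0, 0, 1, 0.034, 0, 0, 0, 0, 0, 1, 0.038, 0, 0, 0, 0, 0, 1, 0.041, 0, 0, 0, 0, 0, 1]

```text
time: 25.33
tool_pos: [0.6609, 0.0011, 0.0808]
eef_rot: [-0.0, 1.571, 0.0]
wrist_force: [-1.3, -0.8, -1.8]
width: 0.0314
```

Emit:
drive_tool:
  rows: [0.0005, 0, 0, 0, 0, 0, 1, 0.001, 0, 0, 0, 0, 0, 1, 0.0015, 0, 0, 0, 0, 0, 1, 0.002, 0, 0, 0, 0, 0, 1, 0.0025, 0, 0, 0, 0, 0, 1]

```text
time: 25.75
tool_pos: [0.6614, 0.001, 0.0795]
eef_rot: [0.0, 1.57, 0.0]
wrist_force: [-2.5, 0.3, 6.7]
width: 0.0316
```

Emit:
drive_tool:
  rows: [0, 0, 0, 0, 0, 0, 0.25, 0, 0, 0, 0, 0, 0, 0, 0, 0, 0, 0, 0, 0, -0.5, 0, 0, 0, 0, 0, 0, -1, 0, 0, 0, 0, 0, 0, -1]

```text
time: 26.17
tool_pos: [0.6611, 0.001, 0.0786]
eef_rot: [-0.0, 1.571, 0.0]
wrist_force: [-0.5, 0.3, 0.3]
width: 0.0565
```

Emit:
drive_tool:
  rows: [0, 0, 0, 0, 0, 0, -1, -0.02, 0, 0, 0, 0, 0, -1, -0.06, 0, 0, 0, 0, 0, -1, -0.1, 0, 0, 0, 0, 0, -1, -0.13, 0, 0, 0, 0, 0, -1]

```text
time: 26.58
tool_pos: [0.6616, 0.0008, 0.2117]
eef_rot: [0.0, 1.569, -0.0]
wrist_force: [0.8, -0.9, 1.5]
width: 0.087
```

Emit:
drive_tool:
  rows: [-0.03, 0.03, -0.03, 0, 0, 0, -1, -0.03, 0.06, -0.06, 0, 0, 0, -1, -0.03, 0.085, -0.09, 0, 0, 0, -1, -0.03, 0.11, -0.12, 0, 0, 0, -1, -0.03, 0.13, -0.15, 0, 0, 0, -1]

```text
time: 27.0
tool_pos: [0.5096, 0.1327, 0.2389]
eef_rot: [-0.0, 1.57, 0.001]
wrist_force: [0.7, 0.7, -0.4]
width: 0.088
```

Emit:
drive_tool:
  rows: [0, 0.025, -0.03, 0, 0, 0, -1, 0, 0.05, -0.06, 0, 0, 0, -1, 0, 0.07, -0.075, 0, 0, 0, -1, 0, 0.07, -0.075, 0, 0, 0, -1, 0, 0.07, -0.075, 0, 0, 0, -1]

```text
time: 27.42
tool_pos: [0.4355, 0.2021, 0.239]
eef_rot: [-0.002, 1.57, 0.003]
wrist_force: [-0.6, -0.3, 0.2]
width: 0.0875
```

```bash
python3 go.py
cat > fin.py <<'E'
from workcell import read_camera, models
from h import *
from scipy.optimize import minimize
np.set_printoptions(precision=4,suppress=True)
S={"black":(.470,-.3435,.040),"green":(.4645,.3655,.066),"orange":(.661,.001,.068)}
ims={}
for c in("side","top"):
    ims[c]=read_camera(c)
    for n,(X,Y,z) in S.items():
        for d in models.regions_of(n+"_specimen_mid",c)[:1]:
            M=d['pixels'].astype(np.float32)
            if M.sum()>700: print(c,n,"big");continue
            ys,xs=np.nonzero(M);p=ray(c,xs.mean(),ys.mean(),z+.022)[:2]
            f=lambda q:1-np.minimum(M,cylmask(c,*q,z,.044,.016)).sum()/np.maximum(M,cylmask(c,*q,z,.044,.016)).sum()
            r=minimize(f,p,method="Nelder-Mead",options=dict(initial_simplex=[p,p+[.006,0],p+[0,.006]],xatol=2e-4,fatol=1e-4))
            print(c,n,round(d['confidence'],2),r.x,"off mm",(r.x-[X,Y])*1e3,round(r.fun,3))
    for t in("beaker_mid","wire_spool_mid"): print(c,t,[np.round(d['extent']).tolist() for d in models.regions_of(t,c)[:1]])
cv2.imwrite("pics/fin.png",cv2.resize(np.hstack([ims[c] for c in ims])[:,:,::-1],(800,300),interpolation=cv2.INTER_AREA))
E
python3 fin.py
```

```text
R [[0.0007149407976246858, -0.003246822351262937, 0.9999944734868663], [0.000608727265449962, 0.9999945451951774, 0.0032463873777265006], [-0.9999995591552887, 0.000606402926529504, 0.0007169133270534811]] pos [0.4355 0.2021 0.239 ] q [-0.6063  0.1447  0.0796  1.9195 -0.0132  1.077   1.0527] w 0.08753539659433894 t 27.4167
rot to aligned (tool rv) [ 0.0032  0.0007 -0.0006] half [-3.1383  0.001   0.0011]
side black 0.9 [ 0.4702 -0.3428] off mm [0.2256 0.7121] 0.09
side green 0.67 [0.4625 0.3662] off mm [-1.9717  0.7399] 0.162
side orange 0.78 [0.6595 0.0016] off mm [-1.4748  0.5781] 0.113
side beaker_mid [[352.0, 306.0, 30.0, 40.0]]
side wire_spool_mid [[318.0, 131.0, 21.0, 32.0]]
top black 0.49 [ 0.4711 -0.3429] off mm [1.1004 0.5676] 0.081
top orange 0.68 [0.6607 0.0018] off mm [-0.3108  0.8362] 0.109
top beaker_mid [[371.0, 141.0, 26.0, 22.0]]
top wire_spool_mid [[158.0, 142.0, 34.0, 31.0]]
```

View pics/fin.png

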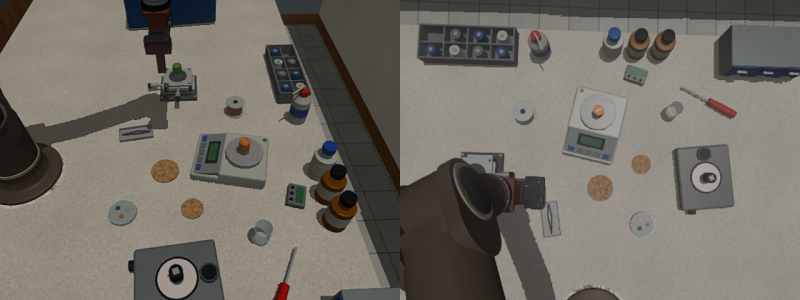

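All three specimens stand upright on their new stations, within about 2 mm of centre, and the arm is clear.

```bash
python3 -c "
from workcell import sign_off
print(sign_off())"
```

```text
the job is handed in; nothing more can be done
None
```

I finished the loop and handed the job in at about 28 s of the 107 s allowed; sign-off gave no verdict. The orange specimen was parked on the larger cork pad. Green then went to the cross-slide chuck, black to the light base, and orange from the pad to the balance pan. Each was lowered until I felt light contact (6–16 N) and then released.

**Last checks:**
- **Position:** The fits put black and orange within about 1.6 mm of their station centres in both cameras. Green was about 2 mm off in the side camera. The networks did not report green in the top camera, where the arm covered most of the chuck, so that view gave no second check.
- **Upright:** All three look upright in the pictures.
- **Beaker and spool:** The beaker's and spool's outlines in the top picture are within a few pixels of where they started. The beaker was missed in the first side picture, so it has no side-view comparison.
- **Disagreement:** My first fits of the balance pan differed by about 6 mm in y between the two cameras. I took the top camera's value, because drawn over both pictures it matched the pan's edge.

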